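# Wedge the sagging serving board level

### The arm

A 6-joint arm with a two-finger parallel gripper is mounted at the origin on the work surface; the furniture and walls round the work are solid. World frame = base frame: x ahead of the robot, y to its left, z up, the work surface at z = 0. Lengths are in mm, angles in rad, forces in N, time in s.
With the tool pointing down it reaches from about 350 to 875 mm from the base axis. Payload 15.5 kg.
Tool frame: the origin (TCP) lies midway between the tips of the shut fingers; the grasp point (between the pads) lies grasp_offset behind it (grasp_offset is the distance from the TCP to the grasp point, in mm); z points along the fingers, y is the line along which they close (so a half turn about z gives the same grasp; the last joint's range is limited). The gripper opens to 85 mm and grips with 20 to 120 N. Pads are 22 mm wide; open, the fingers measure 114 mm over their backs; the gripper's body (76 mm by 85 mm) begins 54 mm behind the grasp point. The pads swing forward as they close: fully open they stand 13 mm farther back than shut.
Start: joints at [-1.278, 0.494, 1.345, -0, 1.302, -0.096], TCP at [236.347, -578.59, 231.277] pointing down, gripper open.
Joint ranges: [-2.91, 2.91], [-0.82, 2.16], [0.22, 2.67], [-1.22, 4.37], [0.12, 2.79], [-3.08, 3.08]. Speed limits (rad/s): [1.89, 1.89, 2.57, 3.01, 3.01, 3.01].

### API

Orientations are given as a unit quaternion [x, y, z, w].
In Python, from bench import * gives the robot as it stands. Calls block until the motion is done:
- move_to(position, orientation): joint-space move of the TCP to a pose.
- move_straight(position, speed=150, ori=None): straight line of the TCP; ori=None keeps the orientation; speed is the mean speed in mm/s.
- set_joints(angles): joint-space move.
- command_gripper(opening): opening from 0.0 (shut) to 1.0 (fully open); the grip force is fixed at half the most; returns when the fingers have stopped.
- wait(seconds).
- ik(position, orientation): joint angles nearest the present ones, or None.
- get_obs(): the state.
- snapshot(name): name is "side" or "top"; returns the picture (480x640x3 uint8, blue, green, red); there is no depth.
- camera_info(name): a dict with "fx", "fy", "cx", "cy" (pixels), "k1" (the pictures are not rectified: a ray, as slopes to the right and down, at radius r is drawn at 1 + k1 r^2 times it, then the intrinsics apply), "R" (3x3) and "t" (3): a world point X has camera coordinates R X + t. Camera axes: x right, y down, z forward; pixel columns grow to the right and rows downward; lengths in mm; the calibration is good to about 2 mm. A picture is of the moment at which its call begins. camera_info takes no time and is no camera call.
A pose or a line that the arm cannot do raises PlanningError and nothing moves.
- finish_job(): hands the job in; it is judged then, once.
Trained networks look in the newest picture that a camera, given by its name, has taken for a name from the list of things; names that differ only in an ending like _2 or _b are one class to them, and where a whole thing is asked for, a point or a joint stands for the part that bears it (a point fixed in the world has none). Each returns a list of dicts, best first, with "conf" (0 to 1); they miss things now and then, are a little off and sometimes report something else, mostly with a low value. They report only what shows in the picture. A call takes as long as a camera call. They do not tell look-alikes from the thing itself.
- recognise(camera, label): "centre" ([row, column] in pixels, amid what is visible of it).
The state is a dict: "time": time; "joint_pos": joint angles; "qd": joint speeds; "effort": joint torques, N m; "tool_pos": TCP position; "orientation": TCP orientation; "force": force on the tool from outside, world axes, zero at the start; "torque": the same for the moment, N m; "gripper_width": opening from 0.0 (shut) to 1.0 (fully open); "gripper_force": force on a finger pad.
Only numpy, scipy, OpenCV 4.12 (cv2) and the standard library are available. Lean on these libraries where they do the work, as an engineer would, in place of code of your own. Each camera call takes 0.05 s, during which the arm holds its last target. There are 200 camera calls.

### The job

The near end of the serving board sags because its foot is worn down. Take the wooden wedge, set its thin end squarely under the middle of the sagging near edge and push it in along the countertop until the board is level and the wedge is tight, so that you feel it firmly resist; then stop, do not drive it in by force, and let go. Do not touch the board or its stand with the robot, and leave the green beaker and the wooden salt pot where they are.

Things in the scene. Friction and masses are not known exactly. Their poses are not given: they have to be found in the camera images.
- riser: Serving stand fixed to the countertop: dark wood plinth 108 x 250 x 34 mm under the far end of a brown board 364 (x) x 266 (y) x 18 mm. Origin: on the countertop under the middle of the board's near edge (when level). x points from the near edge along the board to the plinth, z up. The board pivots on the plinth's near top edge (260 mm along x, 34 mm up).
- board_edge (a point): Middle of the board's near edge, underside; axes as riser but tilting with the board: pitch 0 level (flat on the plinth, rises no further), -0.06 rad sagging. 34 mm up when level, 18 sagging. 10 mm in from it is a worn foot (crosswise round bar, 60 long, 16 thick) that sticks out below by 6 to 12 mm, differing each time, unmeasured; the wedge runs under it.
- wedge: Loose plain light-wood door-stop wedge, 115 x 40 x 32 mm, 50 to 100 g. Thin end (4 mm) to its +x, even slope of 1 in 3 up to a flat block 30 mm long, 32 high at its -x end. Origin: underside, beneath the block's middle (thin end 100 mm along +x, back face 15 mm along -x). Grip the block across y, 40 mm. Starts flat at the robot's right.
- wedge_tip (a point): Middle of the wedge's thin end, 2 mm above its underside. Sliding the wedge in, held, takes about 3 to 5 N before it meets the foot and 6 to 12 N while it lifts the board; once the board is level the push rises 3 to 4 N per further millimetre of hand travel. At a push of 14 to 18 N it is tight and stays put when released; over 20 N is too hard.
- beaker: Bystander: green beaker, 76 mm wide, 82 high, origin under its centre; right of the board.
- salt_pot: Bystander: round wooden pot with lid, 69 mm wide, 58 high, origin under its centre; left of the near edge.
Things that resemble listed ones, but are neither listed nor needed, are in the scene too. What is shaped like the wedge but blue, orange or yellow is not meant.

How it is judged:
By the outcome, as a careful person would: the job done as asked, in the order asked, and still so for the second after the job is handed in, with the robot touching nothing.
It also fails if it takes over 64 s, if anything falls off the work surface, if the arm or the gripper's body presses on something with over 40 N, if the wrist force passes 120 N, or if a joint passes its speed limit or range.

## Working session

There is one attempt and no reset: what is moved stays moved. The work goes in short steps, each a Python script; the robot and the scene stay as the last script left them, time stands still between calls to the robot, and variables do not carry over. Pictures are saved under pics/ and viewed, at most 10 in all, crops included, and the job is handed in when it is done.

```bash
mkdir -p pics; ls; python3 - <<'E'
from bench import *
import cv2
for n in("side","top"):
    cv2.imwrite(f"pics/{n}0.png",snapshot(n)); print(n,camera_info(n))
    for l in("wedge","wedge_tip","board_edge","riser","beaker","salt_pot"):
        print(l,[(d["centre"],round(d["conf"],2)) for d in recognise(n,l)])
o=get_obs();print(o)
E
```

```text
pics
side {'fx': 604.1511523522888, 'fy': 604.1511523522888, 'cx': 312.7182703207851, 'cy': 243.13285329142144, 'k1': -0.08584803985521923, 'R': array([[-0.86435113, -0.50232637, -0.02377686],
       [-0.17612238,  0.34666179, -0.92130696],
       [ 0.47103931, -0.79214507, -0.38810843]]), 't': array([ 412.9685136 ,  144.05897981, 1274.59205272])}
wedge [([280.6, 345.9], 0.94), ([241.7, 420.9], 0.81), ([216.8, 358.7], 0.8), ([247.0, 362.2], 0.67)]
wedge_tip [([281.3, 346.6], 0.71), ([220.2, 358.3], 0.68), ([239.8, 423.1], 0.65), ([243.4, 363.4], 0.61)]
board_edge [([228.8, 217.6], 0.57)]
riser [([232.3, 213.1], 0.67)]
beaker [([201.0, 321.9], 0.69)]
salt_pot [([309.3, 260.3], 0.61)]
top {'fx': 540.6992104401793, 'fy': 540.6992104401793, 'cx': 323.0990464406115, 'cy': 234.71314326929922, 'k1': -0.15109197297722585, 'R': array([[ 0.02764331, -0.99949019,  0.01597543],
       [-0.98901843, -0.02966786, -0.14478388],
       [ 0.14518403, -0.01179768, -0.98933433]]), 't': array([ -44.84823726,  495.20767271, 1317.00935162])}
wedge [([259.8, 384.4], 0.77), ([236.5, 442.8], 0.76), ([294.9, 
[... 277 characters left out ...]
]
{'time': 0.7, 'joint_pos': array([-1.27851640e+00,  4.93546589e-01,  1.34549315e+00,  2.15321771e-05,
        1.30246788e+00, -9.54955340e-02]), 'qd': array([ 0.00078736,  0.0001699 , -0.00073026, -0.00120361,  0.00063357,
        0.00124488]), 'effort': array([ 4.57260496e-03, -8.81817770e+01, -3.84207594e+01,  4.87325815e-04,
        9.84404542e-04, -4.65604523e-05]), 'tool_pos': array([ 236.34838216, -578.60743918,  231.31252152]), 'orientation': array([9.81263132e-01, 1.92672425e-01, 1.45072298e-05, 4.12905323e-05]), 'force': array([-0.89002991,  0.48689887, -0.27841351]), 'torque': array([-0.02326231,  0.00164002, -0.0318763 ]), 'gripper_force': 0.0, 'gripper_width': 0.99700887840931}
```

View pics/side0.png

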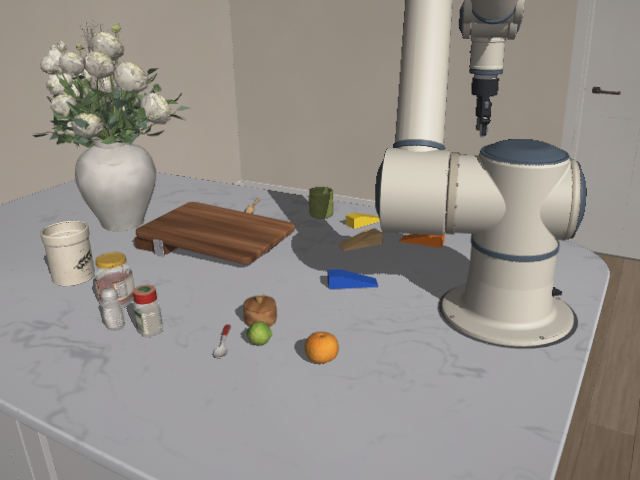

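View pics/top0.png

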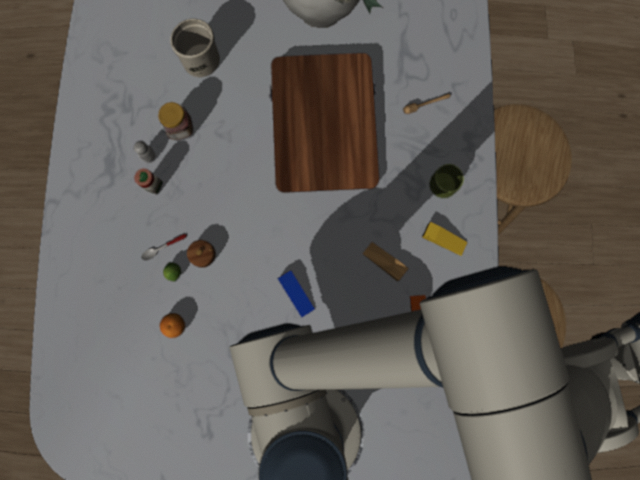

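The top view shows the sagging board's near edge along row ~190 (cols 277–378) and the wooden wedge at (260,385). In the side view the wedge is at (240,362). Blue, yellow and orange look-alikes lie around it. I'll enlarge the wedge and the board edge.

```bash
python3 - <<'E'
import cv2,numpy as np
t=cv2.imread("pics/top0.png");s=cv2.imread("pics/side0.png")
def c(im,r0,c0,h,w,k): 
    im=cv2.resize(im[r0:r0+h,c0:c0+w],None,fx=k,fy=k,interpolation=cv2.INTER_CUBIC); return cv2.convertScaleAbs(im,alpha=1.4)
a=np.hstack([c(t,235,355,50,66,6),c(s,222,330,50,66,6)])  # 300x792
b=np.hstack([c(t,40,260,165,132,1.8)[:297],c(s,195,125,75,180,3)])
b=cv2.copyMakeBorder(b,0,max(0,300-b.shape[0]),0,max(0,792-b.shape[1]),cv2.BORDER_CONSTANT) if b.shape[0]<=300 and 0 else None
cv2.imwrite("pics/w.png",a)
x=c(t,170,260,40,132,6);y=c(s,195,130,75,170,4.6)[:,:792]
print(x.shape,y.shape)
cv2.imwrite("pics/b.png",np.vstack([x,cv2.copyMakeBorder(y,0,0,0,792-y.shape[1],cv2.BORDER_CONSTANT)])[:600])
E
```

```text
Traceback (most recent call last):
ValueError: all the input array dimensions except for the concatenation axis must match exactly, but along dimension 0, the array at index 0 has size 297 and the array at index 1 has size 225
```

```bash
python3 - <<'E'
import cv2,numpy as np
t=cv2.imread("pics/top0.png");s=cv2.imread("pics/side0.png")
def c(im,r0,c0,h,w,k): 
    im=cv2.resize(im[r0:r0+h,c0:c0+w],None,fx=k,fy=k,interpolation=cv2.INTER_CUBIC); return cv2.convertScaleAbs(im,alpha=1.4)
cv2.imwrite("pics/w.png",np.hstack([c(t,235,355,50,66,6),c(s,222,330,50,66,6)]))
cv2.imwrite("pics/b.png",np.vstack([c(t,170,260,40,132,6),c(s,195,130,60,132,6)[:360]]))
E
```

```text
(no output)
```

View pics/w.png

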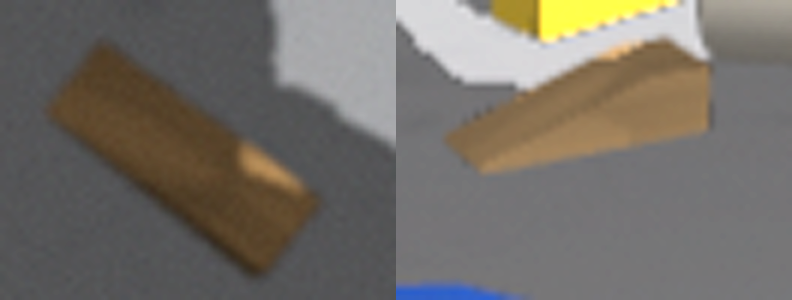

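View pics/b.png

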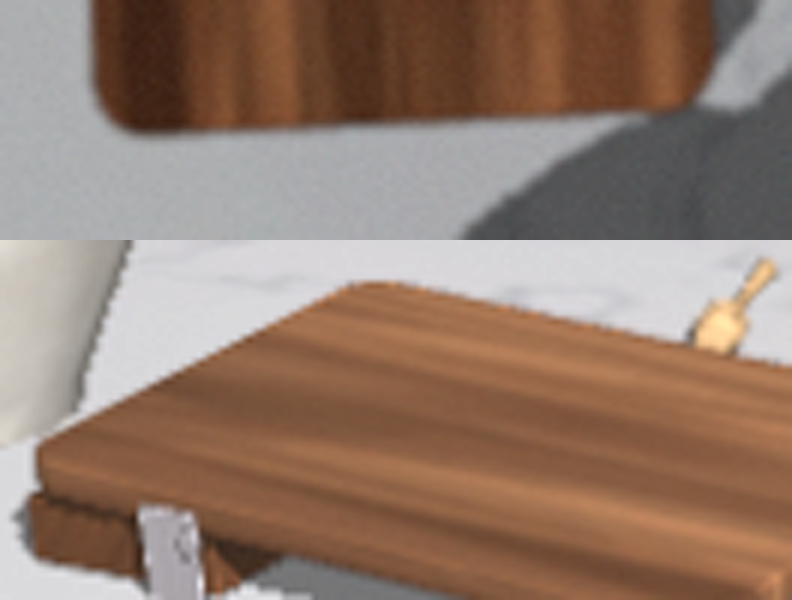

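The wedge's thin end points up-left, at about (367,247) in top and (341,248) in side. Its block end is at about (403,275) in top, and it is not occluded. I'll fit the wedge and board models to their silhouettes in both views, leaving z free as a check.

```bash
cat > h.py <<'E'
import cv2,numpy as np
from scipy.optimize import least_squares
from scipy.spatial.transform import Rotation as Ro
from bench import *
def proj(ci,X):
    c=X@np.array(ci["R"]).T+np.array(ci["t"]); s=c[:,:2]/c[:,2:]
    s=s*(1+ci["k1"]*(s**2).sum(1,keepdims=True))
    return s*[ci["fx"],ci["fy"]]+[ci["cx"],ci["cy"]]
W=np.array([[x,y,z] for y in(-20,20) for x,z in((-15,0),(-15,32),(15,32),(100,4),(100,0))],float)
r=16;B=np.array([[x0+r*np.cos(a),y0+r*np.sin(a),z] for z in(0,18) for x0 in(r,364-r) for y0 in(-133+r,133-r) for a in np.linspace(0,6.28,25)])
def place(P,p,pitch=0,board=False):
    # p=x,y,z,yaw ; board: pivot tilt about (260,34)
    if board:
        P=P+[0,0,34]; q=P-[260,0,34]; P=Ro.from_euler('y',pitch).apply(q)+[260,0,34]
    return Ro.from_euler('z',p[3]).apply(P)+p[:3]
def contour(im,seed,box,thr=None):
    m=np.full(im.shape[:2],cv2.GC_BGD,np.uint8); x,y,w,h=box; m[y:y+h,x:x+w]=cv2.GC_PR_BGD
    cv2.fillConvexPoly(m,np.round(seed).astype(np.int32),cv2.GC_PR_FGD)
    hs=cv2.cvtColor(im,cv2.COLOR_BGR2HSV); fg=((hs[...,1]>75)&(hs[...,0]<25)&(np.arange(640)[None]>=x)&(np.arange(640)[None]<x+w)&(np.arange(480)[:,None]>=y)&(np.arange(480)[:,None]<y+h)).astype(np.uint8)
    n,l,st,_=cv2.connectedComponentsWithStats(fg); k=1+np.argmax(st[1:,4])
    c,_=cv2.findContours((l==k).astype(np.uint8),cv2.RETR_EXTERNAL,cv2.CHAIN_APPROX_NONE)
    return max(c,key=len)[:,0,:].astype(np.float32)
def resid(P,ci,C):
    h=cv2.convexHull(proj(ci,P).astype(np.float32))
    # pixel-centre contour lies ~0.5 px inside the true edge
    return np.array([cv2.pointPolygonTest(h,(float(a),float(b)),True) for a,b in C])-0.5
E
cat > m.py <<'E'
from h import *
T=cv2.imread("pics/top0.png");S=cv2.imread("pics/side0.png");ct,cs=camera_info("top"),camera_info("side")
for ci in(ct,cs): print("cam",-np.array(ci["R"]).T@ci["t"])
z=np.zeros((3,2))
wt=contour(T,z,(355,235,66,50));ws=contour(S,z,(333,225,50,32))
bt=contour(T,z,(262,45,125,152));bs=contour(S,z,(120,198,180,72))
print([len(c) for c in(wt,ws,bt,bs)])
def rw(p,k=3):
    P=place(W,p);a=[]
    if k&1:a.append(resid(P,ct,wt))
    if k&2:a.append(resid(P,cs,ws))
    return np.concatenate(a)
g=np.array([470,-120,0,.6])
for y0 in(.4,.8):
    s=least_squares(rw,[470,-120,0,y0],x_scale=[10,10,10,.1],diff_step=1e-4,loss='soft_l1');print("wedge",s.x.round(3),np.sqrt((s.fun**2).mean()))
def rb(p):
    P=place(B,p,p[4],True); return np.concatenate([resid(P,ct,bt),0.0*resid(P,cs,bs[:1])])
def rb2(p):
    P=place(B,p,p[4],True); return np.concatenate([resid(P,ct,bt),resid(P,cs,bs)])
for f in(rb,rb2):
  s=least_squares(lambda q:f([q[0],q[1],0,q[2],-.06]),[620,-20,0],x_scale=[10,10,.1],diff_step=1e-4,loss='soft_l1');print("board",s.x.round(3),np.sqrt((s.fun**2).mean()))
p=s.x
s2=least_squares(rb2,[p[0],p[1],0,p[2],-.06],x_scale=[10,10,10,.1,.1],diff_step=1e-4,loss='soft_l1');print("board free z,pitch",s2.x.round(3),np.sqrt((s2.fun**2).mean()))
for im,n,a,b in((T,"t",wt,bt),(S,"s",ws,bs)):
    im=im.copy()
    for c in(a,b): im[c[:,1].astype(int),c[:,0].astype(int)]=(255,0,255)
    cv2.imwrite(f"pics/c{n}.png",im)
a=cv2.imread("pics/ct.png")[40:290,255:425];b=cv2.imread("pics/cs.png")[190:275,120:390]
cv2.imwrite("pics/cc.png",np.vstack([cv2.copyMakeBorder(cv2.resize(a,None,fx=1.4,fy=1.4),0,0,0,810-238-10,0),cv2.resize(b,(800,252))]) )
E
python3 m.py
```

```text
cam [ 299.80054597  -14.59596131 1375.37712148]
cam [-218.06115043 1167.16704589  637.22155127]
[93, 95, 452, 389]
wedge [ 412.943 -222.338    0.      -5.35 ] 0.6845365807614052
wedge [ 412.938 -222.331    0.      -5.35 ] 0.6845102907969666
board [ 6.14368e+02 -3.92200e+01  7.90000e-02] 0.7333298195384634
board [ 6.14381e+02 -3.90910e+01  8.20000e-02] 2.7865835266497516
board free z,pitch [ 6.14199e+02 -3.88600e+01  0.00000e+00  8.10000e-02 -5.50000e-02] 2.7610476559711166
```

View pics/cc.png

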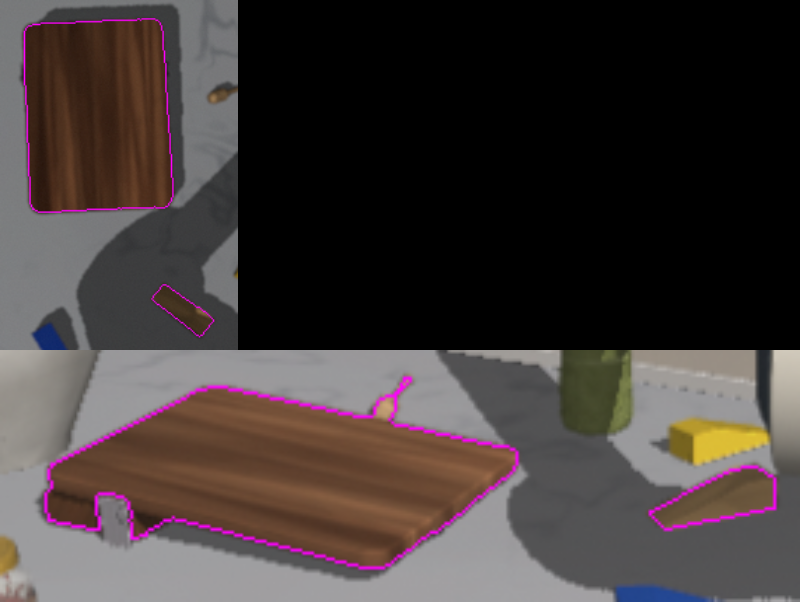

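The contours match the wedge exactly. The board fit agrees in the top view alone and in both views: edge at (614,-39), yaw 0.08, with the spoon beside it being an outlier. Wedge: (413,-222), yaw -5.35 ≡ 0.933. The solver never moved z, so I'll redo the height check and plan the grasp.

```bash
cat >> h.py <<'E'
def tool(yaw,tilt=0.2,flip=False):
    f=np.array([np.cos(yaw),np.sin(yaw),0]);l=np.array([-f[1],f[0],0.])*(-1 if flip else 1)
    z=f*np.sin(tilt)-np.array([0,0,np.cos(tilt)])
    return np.c_[np.cross(l,z),l,z]
def pose(o,yaw,dx,zg,tilt=0.2,flip=False):
    """TCP pose whose grasp point is dx along the wedge from origin o, zg high"""
    M=tool(yaw,tilt,flip); g=np.array([o[0]+dx*np.cos(yaw),o[1]+dx*np.sin(yaw),zg])
    return g+grasp_offset*M[:,2],Ro.from_matrix(M).as_quat()
E
cat >> m.py <<'E'
f=lambda q:rw([q[0],q[1],q[2]-50,q[3]])
s=least_squares(f,[413,-222,50,.93],x_scale=[10,10,10,.1],diff_step=1e-3,loss='soft_l1');print("wedge z free",s.x[0:2],s.x[2]-50,s.x[3],np.sqrt((s.fun**2).mean()))
f=lambda q:rb2([q[0],q[1],q[2]-50,q[3],-.06])
s=least_squares(f,[614,-39,50,.08],x_scale=[10,10,10,.1],diff_step=1e-3,loss='soft_l1');print("board z free",s.x[:2],s.x[2]-50,s.x[3])
print("go",grasp_offset)
E_=[((413,-222),.933),((489,-49),.081),((590,-41),.081)]
for fl in(0,1):
  for o,y in E_:
    for z in(18,90):
      p,q=pose(o,y,-4,z,.2,fl); j=ik(p,q); print(fl,o,p.round(1),None if j is None else np.round(j,2))
E
python3 m.py | tail -16
```

```text
board free z,pitch [ 6.14199e+02 -3.88600e+01  0.00000e+00  8.10000e-02 -5.50000e-02] 2.7610476559711166
wedge z free [ 413.71696795 -223.07628999] -2.4838718963499034 0.9315773365092211 0.5107468497562898
board z free [616.01066945 -39.98397887] -3.2936930292553512 0.08314454593929338
go 18.700000000000003
0 (413, -222) [ 4.128e+02 -2.222e+02 -3.000e-01] [-0.77  0.68  1.95  0.37  0.57  2.69]
0 (413, -222) [ 412.8 -222.2   71.7] [-0.77  0.53  1.91  0.29  0.75  2.79]
0 (489, -49) [ 4.887e+02 -4.900e+01 -3.000e-01] [-0.27  0.66  2.05  0.28  0.25 -2.18]
0 (489, -49) [488.7 -49.   71.7] [-0.27  0.5   2.    0.16  0.45 -2.05]
0 (590, -41) [ 5.897e+02 -4.100e+01 -3.000e-01] [-0.2   0.71  1.8   0.13  0.44 -1.97]
0 (590, -41) [589.7 -41.   71.7] [-0.2   0.59  1.76  0.1   0.6  -1.93]
1 (413, -222) [ 4.128e+02 -2.222e+02 -3.000e-01] [-0.77  0.68  1.95  0.37  0.57 -0.45]
1 (413, -222) [ 412.8 -222.2   71.7] [-0.77  0.53  1.91  0.29  0.75 -0.35]
1 (489, -49) [ 4.887e+02 -4.900e+01 -3.000e-01] [-0.27  0.66  2.05  0.28  0.25  0.96]
1 (489, -49) [488.7 -49.   71.7] [-0.27  0.5   2.    0.16  0.45  1.09]
1 (590, -41) [ 5.897e+02 -4.100e+01 -3.000e-01] [-0.2   0.71  1.8   0.13  0.44  1.18]
1 (590, -41) [589.7 -41.   71.7] [-0.2   0.59  1.76  0.1   0.6   1.21]
```

Height checks agree: fitted z is -2.5 mm for the wedge and -3.3 mm for the board, within calibration. Next step is the grasp.

```bash
cat > g.py <<'E'
from h import *
o,y=(413.3,-222.6),.932; T=.15
def st(n): 
    b=get_obs();print(n,round(b["time"],2),b["tool_pos"].round(1),b["force"].round(1),round(b["gripper_width"],3),round(b["gripper_force"],1))
p,q=pose(o,y,-4,150,T,1);move_to(p,q);st("above")
p,q=pose(o,y,-4,20,T,1);move_straight(p,100);st("down")
command_gripper(0.0);st("grip")
cv2.imwrite("pics/g_side.png",snapshot("side"));cv2.imwrite("pics/g_top.png",snapshot("top"))
a=cv2.imread("pics/g_side.png")[180:280,310:430];b=cv2.imread("pics/g_top.png")[220:320,330:450]
cv2.imwrite("pics/g.png",cv2.resize(np.hstack([a,b]),None,fx=3.3,fy=3.3))
E
python3 g.py
```

```text
above 2.2 [ 412.9 -224.7  131.7] [ 0.1 -0.6  0.6] 1.001 0.0
down 3.65 [ 412.8 -223.7    1.9] [-0.5  0.  -0.1] 1.004 0.0
grip 4.16 [ 412.7 -223.7    1.9] [-2.1  0.1  9.7] 0.456 59.8
```

View pics/g.png

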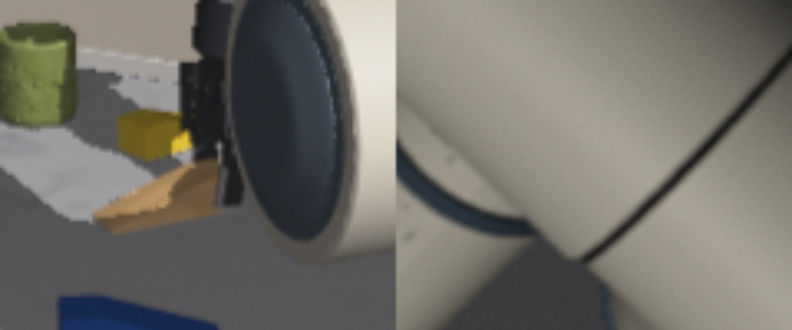

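The grip holds at width 0.456 × 85 ≈ 39 mm, and the side view shows the wedge still flat between the fingers, tip at about pixel (342,246). Next I'll carry it to about 25 mm short of the board edge and look again.

```bash
cat > c.py <<'E'
from h import *
T=.15;E0=np.array([615.,-39.3]);Y=.082
def st(n): 
    b=get_obs();print(n,round(b["time"],2),b["tool_pos"].round(1),b["force"].round(1),round(b["gripper_width"],3),round(b["gripper_force"],1))
def wp(s,z): return pose(E0+s*np.array([np.cos(Y),np.sin(Y)]),Y,-4,z,T,1)
b=get_obs();move_straight(b["tool_pos"]+[0,0,70],100);st("lift")
p,q=wp(-128,90);move_to(p,q);st("over")
p,q=wp(-128,24);move_straight(p,100);st("low")
p,q=wp(-128,20.5);move_straight(p,15);wait(.3);st("down")
cv2.imwrite("pics/p_side.png",snapshot("side"));cv2.imwrite("pics/p_top.png",snapshot("top"))
a=cv2.imread("pics/p_side.png")[190:290,190:350];b=cv2.imread("pics/p_top.png")[150:250,250:410]
cv2.imwrite("pics/p.png",np.hstack([cv2.resize(x,(400,250),interpolation=cv2.INTER_CUBIC) for x in(a,b)]))
E
python3 c.py
```

```text
lift 5.11 [ 412.5 -223.5   71.5] [ 0.9 -0.6 -1.8] 0.455 60.3
over 6.42 [486.2 -50.2  71.3] [-0.3 -0.7 -1.1] 0.455 60.3
low 7.23 [486.4 -50.    5.8] [0.6 0.6 0.2] 0.457 60.3
down 7.92 [486.3 -49.9   2.1] [-0.1  0.3 -1. ] 0.457 60.3
```

View pics/p.png

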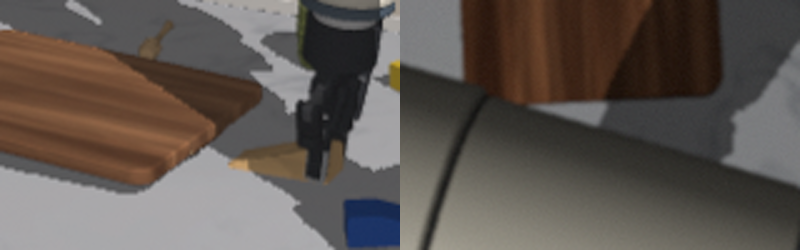

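The tip shows at about side pixel (281.6,255), just in front of the middle of the near edge, with the wedge flat. I'll check the predicted tip pixel, lower to light contact and push most of the way under force watch.

```bash
cat > f.py <<'E'
from h import *
T=.15;E0=np.array([615.,-39.3]);Y=.082;f=np.array([np.cos(Y),np.sin(Y),0])
def wp(s,z): return pose(E0+s*f[:2],Y,-4,z,T,1)
def F(n=6):
    a=[]
    for _ in range(n): a.append(get_obs()["force"]); wait(.02)
    a=np.mean(a,0); return np.array([-a@f,a@[-f[1],f[0],0],a[2]])
E
cat > d.py <<'E'
from f import *
ci=camera_info("side")
print("tip px",proj(ci,np.array([[*(E0-28*f[:2]),z] for z in(0,4)])).round(1), "edge bottom",proj(ci,place(np.array([[0,0,0.],[0,133,0],[0,-133,0]]),[*E0,0,Y],-.06,True)).round(1))
z=20.5;base=F();print("base",base)
while z>17:
    z-=.4;move_straight(wp(-128,z)[0],10);a=F(4)
    if a[2]-base[2]>3: break
print("z",z,a, get_obs()["tool_pos"])
s=-128
while s<-70:
    s+=6;move_straight(wp(s,z)[0],60);a=F(3);print(s,a.round(1),round(get_obs()["time"],1))
    if a[0]-base[0]>13: break
E
python3 d.py
```

```text
tip px [[284.7 253.1]
 [284.6 251.7]] edge bottom [[274.8 245.1]
 [248.7 264.8]
 [297.6 227.9]]
base [ 0.02629981 -0.01775038 -0.73063539]
z 20.1 [1.74517465 0.33503587 8.55407269] [486.26847353 -49.89196424   1.89542677]
-122 [0.6 1.4 7.7] 8.7
-116 [0.8 1.4 9.1] 9.0
-110 [1.4 1.1 9.5] 9.3
-104 [1.  1.5 9.9] 9.6
-98 [1.8 1.6 9.7] 9.9
-92 [ 1.6  1.6 10.1] 10.2
-86 [1.2 1.1 9.9] 10.5
-80 [2.1 1.7 9.7] 10.8
-74 [ 1.6  1.3 10.2] 11.1
-68 [ 4.7  1.4 13.8] 11.4
```

```bash
cat > e.py <<'E'
from f import *
z=19.9+.4;s=-68
hist=[]
while s<-8:
    st=2 if s<-36 else 0.5
    s+=st;move_straight(wp(s,z)[0],30 if st>1 else 10);a=F(4);hist.append((round(s,1),*a.round(1),round(get_obs()["time"],1)))
    if a[0]>13: break
for h in hist[::2] if len(hist)>24 else hist: print(h)
print(hist[-4:],get_obs()["tool_pos"],wp(s,z)[0])
E
python3 e.py
```

```text
(-66, np.float64(6.5), np.float64(0.5), np.float64(12.3), 11.8)
(-62, np.float64(9.1), np.float64(1.0), np.float64(15.2), 12.4)
(-58, np.float64(9.1), np.float64(0.8), np.float64(14.8), 13.0)
(-54, np.float64(9.1), np.float64(0.7), np.float64(14.1), 13.7)
(-50, np.float64(8.8), np.float64(0.1), np.float64(14.4), 14.3)
(-46, np.float64(8.5), np.float64(0.8), np.float64(14.2), 14.9)
(-42, np.float64(9.1), np.float64(0.7), np.float64(14.0), 15.6)
(-38, np.float64(8.8), np.float64(1.1), np.float64(14.3), 16.2)
(-35.5, np.float64(10.9), np.float64(0.3), np.float64(15.7), 16.8)
(-34.5, np.float64(11.1), np.float64(-0.0), np.float64(16.3), 17.4)
(-33.5, np.float64(10.4), np.float64(0.2), np.float64(16.2), 18.1)
(-32.5, np.float64(11.1), np.float64(0.3), np.float64(16.2), 18.7)
(-31.5, np.float64(10.7), np.float64(0.3), np.float64(16.1), 19.4)
(-30.5, np.float64(11.2), np.float64(-0.0), np.float64(16.5), 20.0)
(-29.5, np.float64(10.8), np.float64(0.5), np.float64(16.3), 20.6)
(-28.5, np.float64(10.7), np.float64(0.1), np.float64(16.2), 21.2)
(-27.5, np.float64(10.5), np.float64(-0.1), np.float64(15.6), 21.9)
(-26.5, np.float64(11.1), np.float64(-0.3), np.float64(16.0), 22.5)
(-25.5, np.float64(10.7), np.float64(0.2), np.float64(16.0), 23.1)
(-24.5, np.float64(10.3), np.float64(-0.1), np.float64(15.6), 23.8)
(-23.5, np.float64(12.5), np.float64(-0.4), np.float64(18.4), 24.4)
[(-24.5, np.float64(10.3), np.float64(-0.1), np.float64(15.6), 23.8), (-24.0, np.float64(10.8), np.float64(0.2), np.float64(15.6), 24.1), (-23.5, np.float64(12.5), np.float64(-0.4), np.float64(18.4), 24.4), (-23.0, np.float64(16.4), np.float64(-1.3), np.float64(21.2), 24.7)] [588.70661774 -41.12294364   1.87257092] [590.8758264  -41.28262796   1.80998084]
```

The push rose sharply, 10.8 → 12.5 → 16.4 N over the last millimetre, so the wedge is tight and I stop here. I'll confirm the force, let go, retreat and check.

```bash
cat > r.py <<'E'
from f import *
print("hold",F(4).round(1));cv2.imwrite("pics/h_side.png",snapshot("side"))
command_gripper(0.8);print("open",F(3).round(1),get_obs()["gripper_width"])
b=get_obs();M=Ro.from_quat(b["orientation"]).as_matrix()
move_straight(b["tool_pos"]-60*M[:,2]+[0,0,10],80)
p,q=wp(-150,160);move_to(p,q)
set_joints([-1.278,.494,1.345,0,1.302,-.096]);wait(.3)
cv2.imwrite("pics/r_side.png",snapshot("side"));cv2.imwrite("pics/r_top.png",snapshot("top"))
print(get_obs()["time"])
a=cv2.imread("pics/r_side.png")[190:290,130:290];t=cv2.imread("pics/r_top.png")[40:240,260:400]
cv2.imwrite("pics/r.png",np.hstack([cv2.resize(a,(480,300),interpolation=cv2.INTER_CUBIC),cv2.resize(t,(210,300),interpolation=cv2.INTER_CUBIC)]))
ct,cs=camera_info("top"),camera_info("side");z=np.zeros((3,2))
T_=cv2.imread("pics/r_top.png");S0=cv2.imread("pics/side0.png");S=cv2.imread("pics/r_side.png")
# board pitch from the side view: compare residuals against the board's near/left edge points for both pictures
for n,im in(("before",S0),("after",S)):
    C=contour(im,z,(120,198,180,72));C=C[(C[:,0]>185)&(C[:,1]>246)&(C[:,0]<275)]
    r=[(pp,round(float(np.median(np.abs(resid(place(B,[*E0,0,Y],pp,True),cs,C)))),2)) for pp in(-.06,-.045,-.03,-.015,0)]
    print(n,len(C),r)
E
python3 r.py
```

```text
hold [16.4 -1.3 21.2]
open [-0.5 -0.1  0.4] 0.807501322943696
29.4083
before 87 [(-0.06, 0.26), (-0.045, 0.97), (-0.03, 1.94), (-0.015, 2.97), (0, 4.08)]
after 89 [(-0.06, 3.63), (-0.045, 2.75), (-0.03, 1.89), (-0.015, 0.95), (0, 0.36)]
```

View pics/r.png

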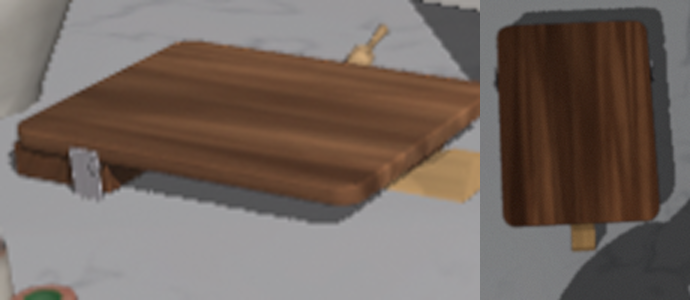

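The board is now level: its silhouette fits pitch 0, where before it fitted -0.06. In the top view the wedge sits square under the middle of the near edge, at crop x ≈ 583 against an edge centre of ≈ 581. The held push was 16.4 N and the robot is clear.

```bash
python3 -c "
from bench import *
print(finish_job())"
```

```text
the job is handed in; nothing more can be done
None
```

The wedge is tight under the middle of the near edge (16.4 N held push, then released), the board measured level in the side view, and the job was handed in about 29 s into the 64 s limit.

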